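Register a circuit board in the soldering jig and bring the magnifier over it

TASK

Push the larger circuit board on the soldering jig's tile home against both dark steel stops, so that its far edge lies flush along the rear stop and its right edge flush along the side stop. Then take the jig's magnifier and set its swivel and tilt so that the lens is level and centred over the registered board, and let go. Leave the board home and do not disturb the loose parts and tools around it.

Things in the scene. Friction and masses are not known exactly. Their poses are not given: they have to be found in the camera images.
- jig: soldering jig fixed to the shelf, turned up to 9 degrees: aluminium plate 300 (x) x 220 (y) x 8 mm, on it a white ceramic tile (spans x -143..47, y -97..103 mm, top 14 mm above the shelf), two dark steel stop bars on the tile, a magnifier post behind them; tile and stops are smooth. Origin: centre of the plate's underside; x away from the robot towards the post, y left, z up.
- rear_stop (a point): top edge of the rear stop's face, at the middle of the home board's edge; jig (35, -40) mm. The bar runs along y from -92 to 38 mm, its face looks towards the robot (-x), 12 mm thick, 16 mm high above the tile (top 30 mm above the shelf). Axes as the jig's
- side_stop (a point): top edge of the side stop's face, at the middle of the home board's edge; jig (5, -80) mm. The bar runs along x from -45 to 35 mm at the tile's right, its face looks left (+y), 12 mm thick, 16 mm high above the tile. Axes as the jig's
- jig_corner (a point): the inside corner where the two stop faces meet, jig (35, -80) mm, at the height of the middle of the circuit board's edge (23 mm above the shelf); axes as the jig's
- board: green circuit board 60 (x) x 80 (y) x 2.5 mm, about 130 g, loose on the tile on four 8 mm standoffs (board 8 to 10.5 mm above the tile); grey terminal strip 3.5 mm in from the near edge, two relays; 26 mm high in all. Origin: centre, at the standoff feet; x away from the robot, y left. Starts turned up to 20 degrees to the jig, 35 to 90 mm from home; home centre: jig (5, -40) mm
- board_corner (a point): the far right corner of the circuit board (board x = 30, y = -40 mm), at mid-thickness of the board, 9 mm above the tile; it belongs in jig_corner
- swivel (a joint): swivel of the magnifier's arm about the vertical post, rad. 0: the arm points from the post straight towards the robot along the jig's -x, lens centre over jig (5, -40) mm; positive turns it anticlockwise seen from above, that is out to the right. Range -1.3 to 1.7; starts at 1.1 to 1.35. A friction joint that stays where it is left (about 0.25 N m)
- tilt (a joint): tilt of the magnifier's head about the horizontal pin at the end of the arm, rad. 0: lens level; positive: handle end raised. Range -0.7 to 1.2, no stop at level; starts at 0.35 to 0.8. A friction joint that stays where it is left (about 0.28 N m)
- swivel_axis (a point): point on the post's axis at arm height, jig (125, -40) mm, 175 mm above the shelf (the post is 14 mm thick); axes as the jig's
- tilt_axis (a point): middle of the tilt pin at the arm's outer end, 62 mm from the post's axis, 175 mm above the shelf; its -x axis points outward along the arm, y along the pin
- lens_centre (a point): centre of the round glass lens (97 mm over its black rim, rim 9 mm thick), 58 mm from the tilt pin; its z axis is square to the glass
- lens_handle (a point): middle of the grip on the straight black handle that sticks out of the rim on the side away from the post: round, 14 mm diameter, grip 44 mm long, lying along the point's x axis; the point is 133 mm from the tilt pin, 75 mm beyond the lens centre
- heatsink: finned aluminium heat sink, 40 x 26 x 21 mm, loose on the jig's bare metal plate behind the rear stop; origin at the centre of its underside; leave it alone
- relay: loose black relay cube, 16 x 19 x 15 mm, on the tile's near right corner; origin at the centre of its underside; leave it alone
- spool: solder spool (black flanges) standing on end, 64 mm diameter, 44 mm high, on the shelf left of the jig; origin at the centre of its underside; leave it alone
- flux_tin: flat round steel flux tin, 59 mm diameter, 24 mm high, on the shelf left of the jig; origin at the centre of its underside; leave it alone
- small_board: smaller green circuit board, 40 x 50 mm, 19 mm high with its parts, on the shelf right of the jig: not the one to work on; origin at the centre of its underside; leave it alone
- tweezers: steel tweezers lying flat, 130 mm long, 9 mm high, on the shelf right of the jig; origin at the centre of its underside; leave it alone
- desolder_pump: desoldering pump lying flat, 170 mm long, 22 mm diameter, on the shelf far left; origin at the centre of its underside; leave it alone
Not all that is in view belongs to the job. Leave any purple or yellow look-alike of the board alone.

How it is judged:
By the outcome, as a careful person would: the job done as asked, in the order asked, and still so for the second after the job is handed in, with the robot touching nothing.
It also fails if it takes over 67 s, if anything falls off the work surface, if the arm or the gripper's body presses on something with over 40 N, if the wrist force passes 120 N, or if a joint passes its speed limit or range.

ROBOT

A 7-joint arm with a two-finger parallel gripper is mounted at the origin on the work surface. World frame = base frame: x ahead of the robot, y to its left, z up, the work surface at z = 0. Lengths are in m, angles in rad, forces in N, time in s.
With the tool pointing down it reaches from about 0.425 to 0.825 m from the base axis. Payload 3.6 kg.
Tool frame: the origin (TCP) lies midway between the tips of the shut fingers; the grasp point (between the pads) lies behind it (env.pinch_z is the z of the grasp point in the tool frame, in m); z points along the fingers, y is the line along which they close (so a half turn about z gives the same grasp; the last joint's range is limited). The gripper opens to 85 mm and grips with 20 to 120 N. Pads are 22 mm wide; open, the fingers measure 114 mm over their backs; the gripper's body (76 mm by 85 mm) begins 54 mm behind the grasp point. The pads swing forward as they close: fully open they stand 13 mm farther back than shut.
Start: joints at [-1.373, 0.615, -0.013, 1.423, 0.008, 1.103, -0.04], TCP at [0.145, 0.634, 0.231] pointing down, gripper open.
Joint ranges: [-3.12, 3.12], [-0.3, 2.06], [-1.34, 1.32], [0.26, 2.42], [-1.36, 4.5], [0.01, 1.98], [-2.84, 2.84]. Speed limits (rad/s): [2.79, 2.79, 3.14, 3.14, 3.14, 3.14, 3.14].

INTERFACE

Orientations are given as a unit quaternion [w, x, y, z].
In Python, from bench import env, hand, telemetry, get_image gives the robot as it stands. Calls block until the motion is done:
- env.move_to(position, orientation): joint-space move of the TCP to a pose.
- env.move_l(position, attitude=None, v=0.15, max_force=None): straight line of the TCP; attitude=None keeps the orientation; v is the mean speed in m/s. With max_force (N) it stops when the force on the tool has changed by that much, and returns True; else False.
- env.set_joints(angles): joint-space move.
- hand.open_jaws() and hand.close(): open the fingers fully, or close them until they stop; the grip force is fixed at half the most.
- env.hold(seconds).
- env.solve_ik(position, orientation): joint angles nearest the present ones, or None.
- telemetry.sense(): the state.
- get_image(name): name is "scene" or "side" or "wrist"; returns a dict with "pixels" (384x512x3 uint8, blue, green, red), "depth" (384x512 float32, m along the optical axis (not along the pixel's ray), 0 where there is no reading), "intrinsics" (3x3 intrinsics, pixels), "R" (3x3) and "t" (3): a world point X has camera coordinates R X + t. Camera axes: x right, y down, z forward; pixel columns grow to the right and rows downward; lengths in m; the calibration is good to about 2 mm. The wrist camera is an equidistant fisheye: a pixel r from the principal point sees the ray r / f radians off the axis. A picture is of the moment at which its call begins.
A pose or a line that the arm cannot do raises env.IKError and nothing moves.
- env.close_job(): hands the job in; it is judged then, once.
The state is a dict: "time": time; "joint_pos": joint angles; "dq": joint speeds; "effort": joint torques, N m; "tool_pos": TCP position; "ee_rot": TCP orientation; "force": force on the tool from outside, world axes, zero at the start; "moment": the same for the moment, N m; "finger_gap": finger opening in m; "gripper_force": force on a finger pad.
Only numpy, scipy, OpenCV 4.12 (cv2) and the standard library are available. Lean on these libraries where they do the work, as an engineer would, in place of code of your own. Each camera call takes 0.05 s, during which the arm holds its last target. There are 200 camera calls.

## Working session

There is one attempt and no reset: what is moved stays moved. The work goes in short steps, each a Python script; the robot and the scene stay as the last script left them, time stands still between calls to the robot, and variables do not carry over. Pictures are saved under pics/ and viewed, at most 10 in all, crops included, and the job is handed in when it is done.

```bash
ls; mkdir -p pics; python3 - <<'E'
from bench import env, hand, telemetry, get_image
import cv2, numpy as np, pickle
d={}
for n in ("scene","side","wrist"):
    d[n]=get_image(n)
    print(n,d[n]["intrinsics"].tolist(),d[n]["R"].round(3).tolist(),d[n]["t"].round(3).tolist())
pickle.dump(d,open("im0.pkl","wb"))
for n in ("scene","side"): cv2.imwrite(f"pics/{n}0.png",cv2.resize(d[n]["pixels"],(800,600),interpolation=cv2.INTER_CUBIC))
s=telemetry.sense(); print(s, env.pinch_z)
E
```

```text
pics
scene [[461.07437211720816, 0.0, 259.9895316067489], [0.0, 461.07437211720816, 189.6767872487733], [0.0, 0.0, 1.0]] [[-0.434, 0.901, -0.006], [0.584, 0.276, -0.763], [-0.686, -0.335, -0.646]] [0.138, -0.242, 1.687]
side [[357.3106415223916, 0.0, 254.35790373987032], [0.0, 357.3106415223916, 191.95773802841853], [0.0, 0.0, 1.0]] [[0.951, -0.307, 0.014], [-0.165, -0.546, -0.821], [0.26, 0.779, -0.571]] [-0.478, 0.253, 0.845]
wrist [[297.3186396354542, 0.0, 260.28211699030084], [0.0, 297.3186396354542, 186.53812311793334], [0.0, 0.0, 1.0]] [[0.223, 0.975, -0.002], [0.923, -0.211, 0.321], [0.312, -0.073, -0.947]] [-0.649, -0.042, 0.381]
{'time': 0.15, 'joint_pos': array([-1.37249302,  0.6157233 , -0.01262931,  1.4245864 ,  0.00811077,
        1.10342913, -0.04042502]), 'dq': array([ 0.00050526, -0.00311944,  0.00131653, -0.00361132, -0.00135587,
       -0.0017452 , -0.00078745]), 'effort': array([ 6.72841725e-04, -4.69658768e+01,  2.59476900e-01, -1.71251106e+01,
        9.99778480e-03,  7.12347392e-03,  4.69118760e-06]), 'tool_pos': array([0.14473893, 0.63304408, 0.2303688 ]), 'ee_rot': array([-1.05554585e-04,  1.12137898e-01,  9.93692102e-01, -1.04265461e-03]), 'force': array([-0.2322223 , -0.3269073 ,  0.34106137]), 'moment': array([-0.00588702, -0.03558314, -0.04242043]), 'gripper_force': 0.0, 'finger_gap': 0.08497927327479755} -0.0187
```

View pics/scene0.png

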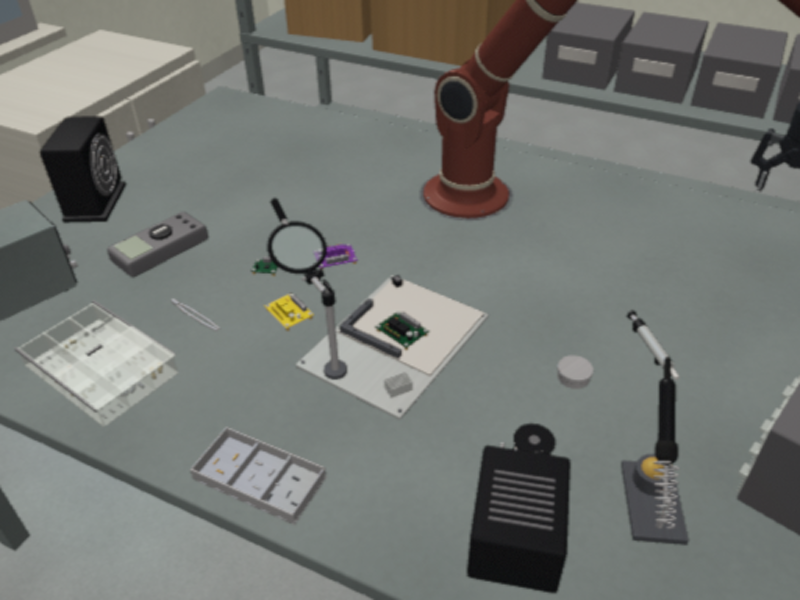

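View pics/side0.png

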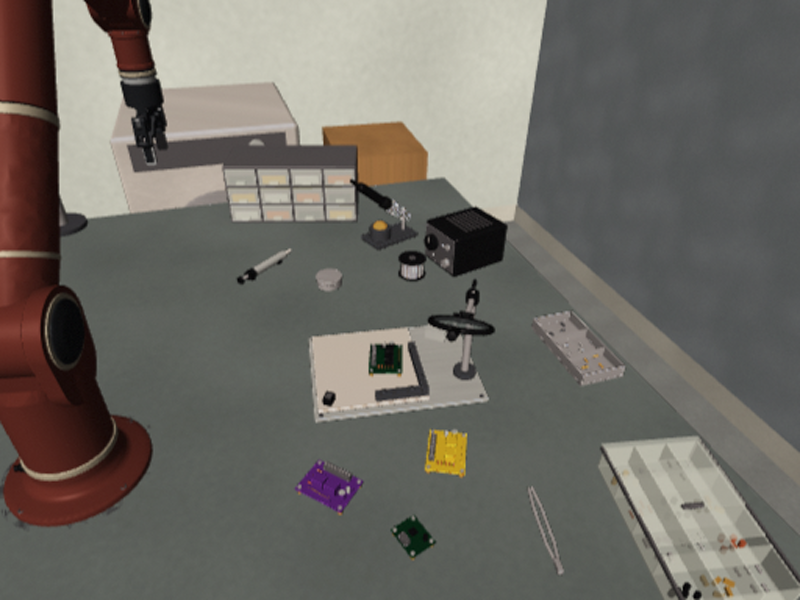

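The scene view (800x600) shows four board look-alikes: a green board on the tile at (403,328), a small green one on the shelf at (265,266), a purple one at (337,256) and a yellow one at (289,310). The one on the tile fits, because it is the larger green board, lies on the white tile by the dark stops and carries a terminal strip and relays. The magnifier is swung out towards the robot's right, with its lens at (297,247) and its handle tip at (277,203). Next I'll confirm the board in one crop and measure.

```bash
cat > geo.py <<'E'
import numpy as np, cv2
def ray(im,uv,fish=False):
    K=im["intrinsics"];uv=np.atleast_2d(np.asarray(uv,float))
    p=(uv-K[:2,2])/K[0,0]
    if fish:
        r=np.linalg.norm(p,axis=1,keepdims=True)+1e-9
        d=np.hstack([p/r*np.sin(r),np.cos(r)])
    else: d=np.hstack([p,np.ones((len(p),1))])
    return -im["R"].T@im["t"], d@im["R"]
def onplane(im,uv,z,fish=False):
    c,d=ray(im,uv,fish); return c+d*((z-c[2])/d[:,2:])
def proj(im,X,fish=False):
    q=np.atleast_2d(X)@im["R"].T+im["t"];K=im["intrinsics"]
    if fish:
        n=np.linalg.norm(q[:,:2],axis=1,keepdims=True);th=np.arctan2(n,q[:,2:])
        return q[:,:2]/n*th*K[0,0]+K[:2,2]
    return q[:,:2]/q[:,2:]*K[0,0]+K[:2,2]
def tri(a,b):  # two (c,d) rays
    A=np.zeros((3,3));v=np.zeros(3)
    for c,d in (a,b):
        d=d.ravel()/np.linalg.norm(d);P=np.eye(3)-np.outer(d,d);A+=P;v+=P@c
    return np.linalg.solve(A,v)
def cloud(im):
    v,u=np.mgrid[:384,:512];c,d=ray(im,np.c_[u.ravel(),v.ravel()])
    return (c+d*im["depth"].reshape(-1,1)).reshape(384,512,3)
def green(im):
    h=cv2.cvtColor(im["pixels"],cv2.COLOR_BGR2HSV)
    return cv2.inRange(h,(45,80,25),(85,255,255))
def blobs(m,amin=60):
    return sorted([c for c in cv2.findContours(m,cv2.RETR_EXTERNAL,cv2.CHAIN_APPROX_NONE)[0] if cv2.contourArea(c)>amin],key=cv2.contourArea)[::-1]
E
python3 - <<'E'
import pickle,cv2,numpy as np
from geo import *
d=pickle.load(open("im0.pkl","rb"))
for n in ("scene","side"):
    im=d[n];P=cloud(im);px=im["pixels"]
    h=cv2.cvtColor(px,cv2.COLOR_BGR2HSV)
    box=(P[...,0]>.3)&(P[...,0]<.95)&(P[...,1]>-.4)&(P[...,1]<.25)&(im["depth"]>0)
    for z0,z1,nm in ((.1,.3,"lens"),):
        m=box&(P[...,2]>z0)&(P[...,2]<z1)
        print(n,nm,m.sum(),P[m].min(0).round(3) if m.any() else 0,P[m].max(0).round(3) if m.any() else 0)
    g=green(im)
    for c in blobs(cv2.morphologyEx(g,cv2.MORPH_CLOSE,np.ones((5,5))),40):
        X=onplane(im,c[:,0],.0245);r=cv2.minAreaRect((X[:,:2]*1000).astype(np.float32))
        if .3<X[:,0].mean()<.95: print(n,"green",c[:,0].mean(0).round(),r)
    # tile: plate+tile by height
    t=(box&(P[...,2]>.009)&(P[...,2]<.019)&(px.min(2)>130)).astype(np.uint8)*255
    c=blobs(cv2.morphologyEx(t,cv2.MORPH_OPEN,np.ones((3,3))))
    if c:
        X=onplane(im,c[0][:,0],.014);print(n,"tile",cv2.contourArea(c[0]),cv2.minAreaRect((X[:,:2]*1000).astype(np.float32)),px[t>0].mean(0))
    t=(box&(P[...,2]>.026)&(P[...,2]<.035)&(px.max(2)<90)).astype(np.uint8)*255
    for c in blobs(t,30): 
        X=onplane(im,c[:,0],.03);print(n,"stop",c[:,0].mean(0).round(),cv2.minAreaRect((X[:,:2]*1000).astype(np.float32)))
a=d["scene"]["pixels"][150:275,160:330];b=d["side"]["pixels"][170:275,190:330]
a=cv2.resize(a,(544,400),interpolation=3)[:,:400];b=cv2.resize(b,(400,300),interpolation=3)
o=np.zeros((400,800,3),np.uint8);o[:,:400]=a;o[:300,400:]=b;cv2.imwrite("pics/crop1.png",o)
E
```

```text
scene lens 1430 [ 0.521 -0.151  0.101] [0.649 0.029 0.252]
scene green [257. 210.] ((507.236572265625, 81.16175842285156), (72.87564086914062, 53.19443130493164), 72.56826782226562)
scene green [170. 170.] ((457.5714416503906, -244.9676513671875), (35.743377685546875, 43.41708755493164), 17.35162353515625)
scene tile 2059.0 ((472.9725341796875, 82.93666076660156), (203.9013671875, 193.8304901123047), 82.2121810913086) [176.35471331 183.55134435 186.68221574]
scene stop [234. 211.] ((543.2197875976562, 25.982521057128906), (148.65658569335938, 73.13756561279297), 48.27035140991211)
scene stop [253. 212.] ((518.0914916992188, 78.99595642089844), (62.30781555175781, 32.57668685913086), 79.72953033447266)
side lens 600 [ 0.518 -0.155  0.101] [0.643 0.028 0.252]
side green [263. 343.] ((434.8057861328125, -270.25189208984375), (38.44490051269531, 47.911373138427734), 16.940542221069336)
side green [246. 230.] ((502.69488525390625, 79.31024169921875), (75.05025482177734, 56.71705627441406), 71.87828826904297)
side tile 2741.0 ((512.9970092773438, 69.61827087402344), (217.1446075439453, 293.091552734375), 82.27169036865234) [153.69255404 165.31838804 175.14438217]
side stop [261. 242.] ((537.5003051757812, 23.425270080566406), (153.2754364013672, 76.48239135742188), 48.23075866699219)
side stop [247. 230.] ((501.5088195800781, 75.54320526123047), (78.6710433959961, 56.448429107666016), 71.8782730102539)
```

View pics/crop1.png

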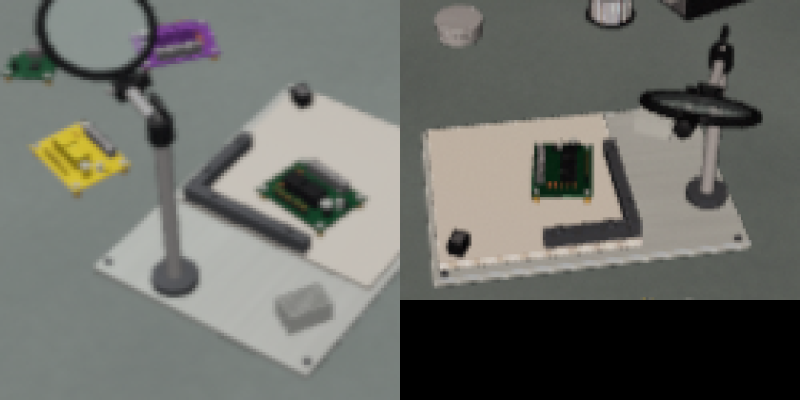

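The crop confirms the target. The larger green board with the terminal strip lies on the tile, left of the corner formed by the dark stops. The jig is yawed about -7.8° and the board about -10° relative to the jig. Next I'll take two wrist views from above for precision.

```bash
python3 - <<'E'
from bench import env, hand, telemetry, get_image
import pickle,cv2
from geo import *
a=np.radians(86.1);q=[0,np.cos(a),np.sin(a),0]
env.move_to([.47,.09,.31],q); hand.close(); A=get_image("wrist")
env.move_l([.47,0.01,.31],v=.2); B=get_image("wrist")
print(telemetry.sense()["time"],telemetry.sense()["tool_pos"])
pickle.dump((A,B),open("im1.pkl","wb"))
o=np.vstack([cv2.resize(i["pixels"],(400,300)) for i in (A,B)])
cv2.imwrite("pics/wA.png",cv2.resize(A["pixels"],(800,600),interpolation=3))
cv2.imwrite("pics/wB.png",cv2.resize(B["pixels"],(800,600),interpolation=3))
E
```

```text
3.8417 [0.47005764 0.0117734  0.30995296]
```

View pics/wA.png

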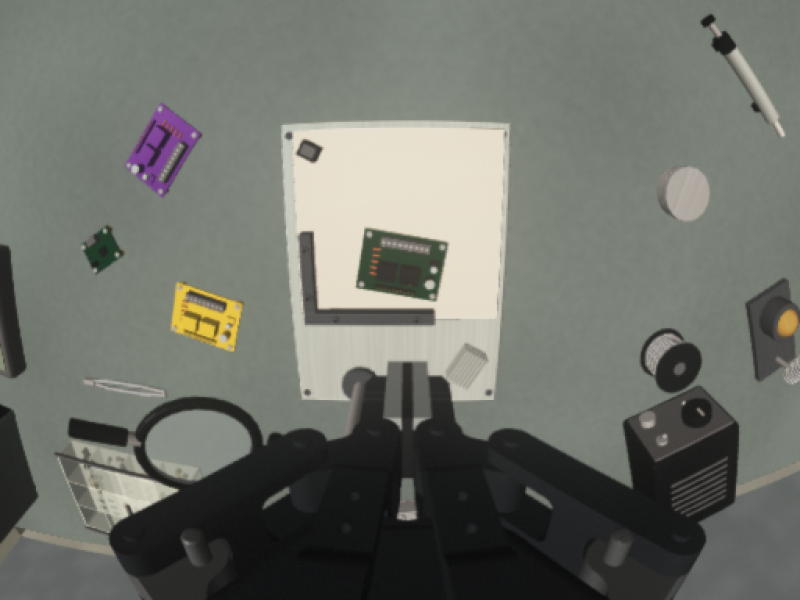

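View pics/wB.png

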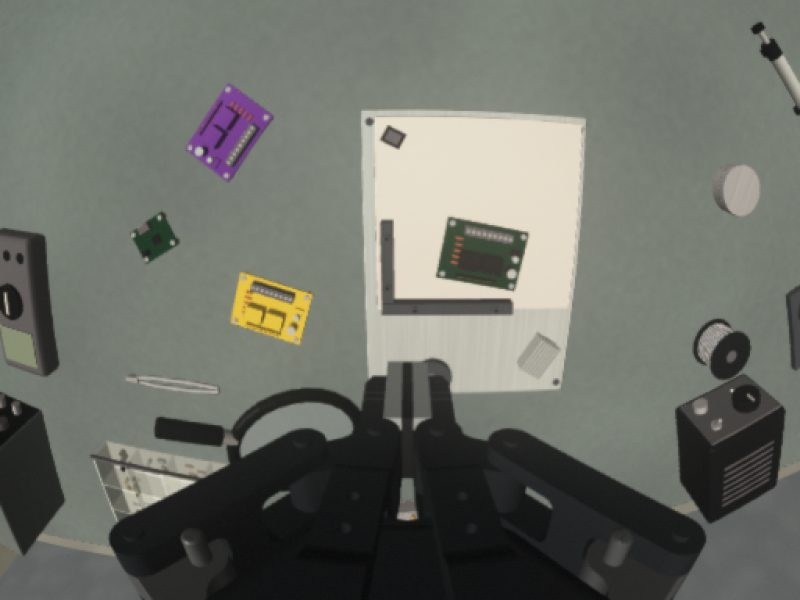

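Both wrist views (800 px) are clear. In A the board is at (402,265), the rear stop at (370,317), the side stop at (308,275) and the handle runs (70,432)–(128,438). In B the board is at (483,254) and the handle runs (156,429)–(222,436). Now I'll fit these.

```bash
python3 - <<'E'
import pickle
from geo import *
A,B=pickle.load(open("im1.pkl","rb"))
def w(c): return c[:,0].astype(float)
cen={}
for nm,im,bx,st,tb,hb in (("A",A,(215,135,300,205),(186,145,284,212),(180,75,330,262),(38,262,86,290)),("B",B,(270,130,345,195),(240,137,332,204),(228,65,380,255),(95,262,143,288))):
    px=im["pixels"];h=cv2.cvtColor(px,cv2.COLOR_BGR2HSV)
    def roi(m,b):
        o=np.zeros_like(m);o[b[1]:b[3],b[0]:b[2]]=m[b[1]:b[3],b[0]:b[2]];return o
    # board: not tile-coloured, inside roi
    g=cv2.morphologyEx(roi(cv2.inRange(h,(40,60,20),(90,255,255)),bx),cv2.MORPH_CLOSE,np.ones((9,9)))
    c=blobs(g)[0];X=onplane(im,w(c),.0245,True);r=cv2.minAreaRect((X[:,:2]*1000).astype(np.float32));print(nm,"board",r)
    cen[nm+"b"]=cv2.boxPoints(r)
    s=cv2.inRange(h,(0,0,20),(179,80,110));s[g>0]=0
    c=blobs(roi(s,st),50)[0];m=cv2.moments(c)
    X=onplane(im,w(c),.03,True)[:,:2]*1000
    hull=cv2.convexHull(X.astype(np.float32));ap=cv2.approxPolyDP(X.astype(np.float32).reshape(-1,1,2),5,True)
    print(nm,"stop poly",ap[:,0].round(1).tolist())
    cen[nm+"s"]=np.array([m["m10"],m["m01"]])/m["m00"]
    # plate
    t=cv2.inRange(h,(0,0,150),(35,60,255))
    c=blobs(roi(t,tb))[0];X=onplane(im,w(c),.014,True);print(nm,"tile?",cv2.minAreaRect((X[:,:2]*1000).astype(np.float32)),cv2.contourArea(c))
    k=roi(cv2.inRange(h,(0,0,0),(179,255,55)),hb);c=blobs(k,30)[0];r=cv2.minAreaRect(c);bp=cv2.boxPoints(r)
    print(nm,"handle px",r)
    o=bp[np.argsort(bp[:,0])];cen[nm+"h0"]=o[:2].mean(0);cen[nm+"h1"]=o[2:].mean(0)
for k in("s","h0","h1"): print(k,tri(ray(A,cen["A"+k],True),ray(B,cen["B"+k],True)).round(4))
E
```

```text
A board ((506.48931884765625, 79.15555572509766), (75.86566162109375, 54.04768371582031), 72.46966552734375)
A stop poly [[460.79998779296875, -9.699999809265137], [548.7000122070312, -23.200000762939453], [565.5999755859375, 103.5], [552.2999877929688, 103.5], [537.2999877929688, -7.800000190734863], [460.8999938964844, 1.100000023841858]]
A tile? ((514.821533203125, 73.31515502929688), (216.1167449951172, 295.7174377441406), 82.34815216064453) 22476.5
A handle px ((62.162757873535156, 276.4111022949219), (38.00105285644531, 11.643616676330566), 10.007980346679688)
B board ((507.5019836425781, 78.88111877441406), (75.47574615478516, 52.365596771240234), 71.10530090332031)
B stop poly [[460.5, -10.5], [549.0999755859375, -22.5], [565.0999755859375, 103.4000015258789], [551.5, 101.0], [538.0, -8.5], [460.29998779296875, -1.7000000476837158]]
B tile? ((514.9242553710938, 72.21237182617188), (216.32801818847656, 295.764892578125), 82.23609924316406) 22744.5
B handle px ((120.64907836914062, 275.9067077636719), (43.686607360839844, 13.151020050048828), 7.765164852142334)
s [0.5347 0.0245 0.0263]
h0 [ 0.523  -0.1499  0.2467]
h1 [ 0.543  -0.1154  0.229 ]
```

```bash
cat > jig.py <<'E'
import numpy as np
from bench import env, hand, telemetry, get_image
O=np.array([.5144,.0731]);Y=np.radians(-7.7);M=np.array([[np.cos(Y),-np.sin(Y)],[np.sin(Y),np.cos(Y)]])
def J(x,y,z): return [*(O+M@np.array([x,y])/1000),z]
def inv(p): return (M.T@(np.array(p[:2])-O)*1000).round(1)
a=np.pi/2+Y/2;q=[0,np.cos(a),np.sin(a),0]
def T(m=""):
    s=telemetry.sense();print(m,round(s["time"],2),inv(s["tool_pos"]),s["tool_pos"][2].round(4),"F",s["force"].round(1))
E
python3 - <<'E'
from jig import *
zc,zp=.075,.0185
env.move_to(J(-14,76,.10),q); env.move_l(J(-14,76,zp),v=.15); T("down")
r=env.move_l(J(-14,21,zp),v=.05,max_force=8); T(f"y1 {r}")
env.move_l(J(-14,30,zp),v=.15); env.move_l(J(-14,30,zc),v=.2)
env.move_to(J(-70,-36,zc),q); env.move_l(J(-70,-36,zp),v=.15)
r=env.move_l(J(-25,-38,zp),v=.04,max_force=8); T(f"x1 {r}")
env.move_l(J(-60,-38,zp),v=.15);env.move_l(J(-60,-38,.16),v=.2)
import cv2; im=get_image("wrist"); cv2.imwrite("pics/p1.png",cv2.resize(im["pixels"],(800,600),interpolation=3)); T()
E
```

```text
down 5.53 [-13.   75.9] 0.0195 F [-0.2  0.6 -0.3]
y1 False 6.78 [-14.   21.2] 0.0185 F [-0.3 -0.6  0.5]
x1 True 9.33 [-34.7 -37.7] 0.0178 F [-0.  -0.4 -0.3]
 10.56 [-60.7 -38.2] 0.1589 F [-0.6  0.  -0.2]
```

View pics/p1.png

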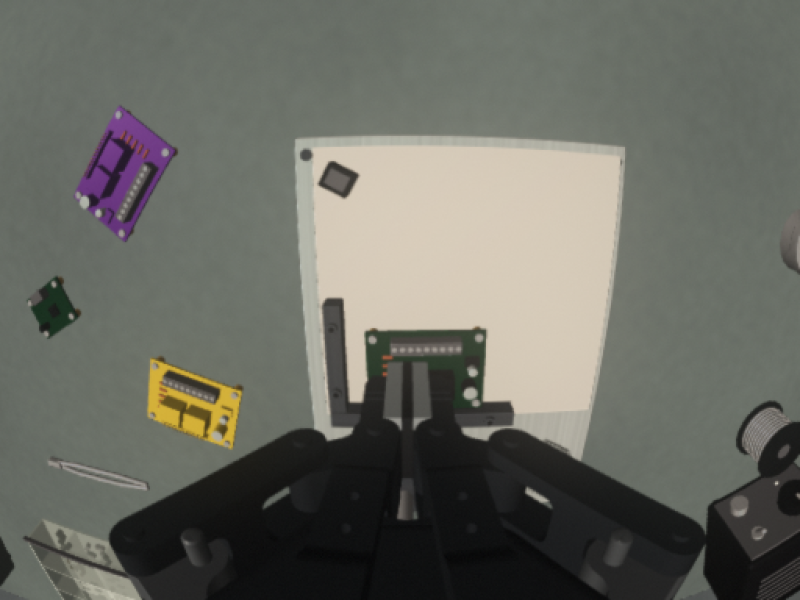

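The board is flush on the rear stop, with its right edge at px 366 against the side stop face at px 347, a gap of about 12 mm. Next come the side push and the final seating.

```bash
python3 - <<'E'
from jig import *
zc,zp=.075,.0185
env.move_to(J(3,32,zc),q); env.move_l(J(3,32,zp),v=.15)
r=env.move_l(J(3,0,zp),v=.03,max_force=8); T(f"y2 {r}")
env.move_l(J(3,26,zp),v=.15); env.move_l(J(3,26,zc),v=.2)
env.move_to(J(-55,-38,zc),q); env.move_l(J(-55,-38,zp),v=.15)
r=env.move_l(J(-25,-38,zp),v=.03,max_force=8); T(f"x2 {r}")
env.move_l(J(-60,-38,zp),v=.15);env.move_l(J(-60,-38,.12),v=.2);env.move_l(J(-95,20,.16),v=.25)
import cv2; im=get_image("wrist"); cv2.imwrite("pics/p2.png",cv2.resize(im["pixels"][150:342,200:456],(800,600),interpolation=3)); T()
import pickle;pickle.dump(im,open("im2.pkl","wb"))
E
```

```text
y2 True 12.55 [2.8 6.2] 0.0183 F [-0.4  1.6  0.7]
x2 True 15.0 [-34.4 -38.2] 0.0179 F [ 0.8 -0.1 -0.5]
 16.49 [-95.5  19.3] 0.1589 F [-1.1 -0.9 -0.9]
```

View pics/p2.png

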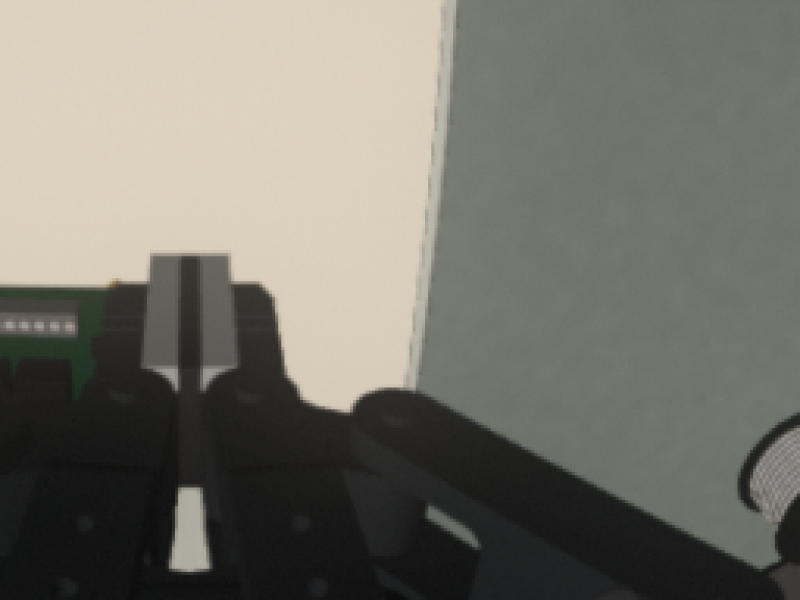

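That crop was poorly placed: the fingers hide the corner. I'll look from a higher, off-side pose on the way to the handle.

```bash
python3 - <<'E'
from jig import *
import cv2,pickle
from geo import proj
env.move_to([.46,-.06,.33],q); im=get_image("wrist"); pickle.dump(im,open("im3.pkl","wb"))
hand.open_jaws()
b=np.radians(236.2)/2; qh=[0,np.cos(b),np.sin(b),0]
j=env.solve_ik([.533,-.1327,.31],qh); print(j); print(env.solve_ik([.533,-.1327,.219],qh)); T()
u=proj(im,np.array([J(5,-40,.0245)]),True)[0].astype(int);print(u)
c=im["pixels"][u[1]-45:u[1]+45,u[0]-60:u[0]+60]
cv2.imwrite("pics/p3.png",cv2.resize(c,(800,600),interpolation=3))
E
```

```text
[ 0.15763223  0.38736879  0.0687343   1.59725741 -0.02832779  1.15794012
  2.78432784]
[ 0.17103691  0.47060013  0.04961823  1.73746128 -0.02797007  0.93421576
  2.78356988]
 18.27 [ -36.1 -139.2] 0.33 F [-0.2 -0.4 -0.2]
[321 170]
```

View pics/p3.png

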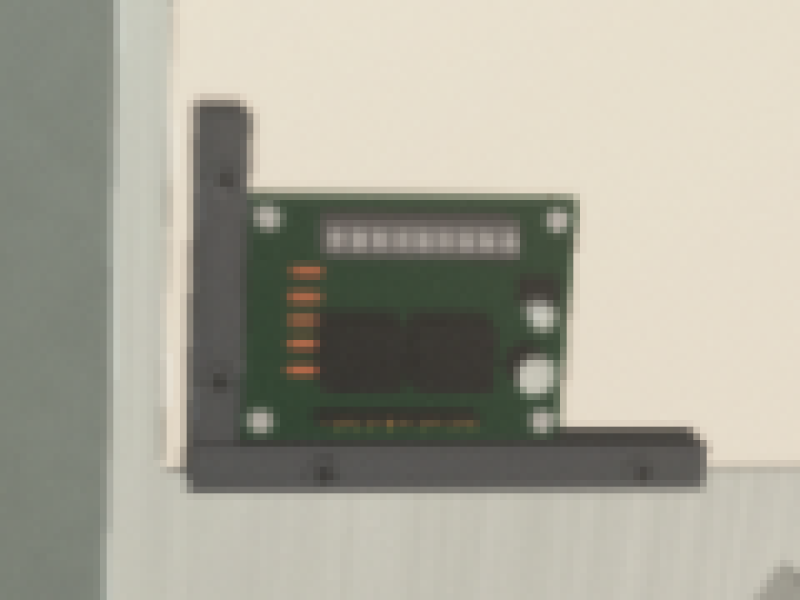

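The board is home: its right edge lies flush along the side stop (px 245) and its far edge along the rear stop (px 440). Next I'll check IK along the magnifier path and grasp the handle.

```bash
cat > mag.py <<'E'
from jig import *
P=np.array(J(125,-40,.175))
def pose(s,t,flip,r=.133,dz=0.):
    th=np.pi+Y+s; R=.062+r*np.cos(t)
    b=(th+flip*np.pi)/2
    if flip==1: b=(th-np.pi)/2
    return [P[0]+R*np.cos(th),P[1]+R*np.sin(th),.175+r*np.sin(t)+env.pinch_z+dz],[0,np.cos(b),np.sin(b),0]
E
python3 - <<'E'
from mag import *
for f in (0,1):
    for s,t,dz in ((1.115,.48,.09),(1.115,.48,0),(.6,.48,0),(0,.48,0),(0,0,0),(0,-.1,0),(-.1,0,0)):
        p,qq=pose(s,t,f,dz=dz); j=env.solve_ik(p,qq); print(f,s,t,np.round(p,3),None if j is None else np.round(j,2))
E
```

```text
0 1.115 0.48 [ 0.533 -0.133  0.308] [ 0.16  0.39  0.07  1.6  -0.03  1.15  2.78]
0 1.115 0.48 [ 0.533 -0.133  0.218] [ 0.17  0.47  0.05  1.74 -0.03  0.93  2.78]
0 0.6 0.48 [ 0.472 -0.064  0.218] [-0.01  0.37  0.14  1.93 -0.07  0.85  2.2 ]
0 0 0.48 [0.455 0.041 0.218] [-0.27  0.34  0.17  1.98 -0.08  0.83  1.39]
0 0 0 [0.44  0.043 0.156] [-0.26  0.41  0.16  2.1  -0.1   0.64  1.4 ]
0 0 -0.1 [0.44  0.043 0.143] [-0.26  0.44  0.15  2.11 -0.11  0.61  1.41]
0 -0.1 0 [0.443 0.062 0.156] [-0.31  0.42  0.16  2.08 -0.11  0.65  1.27]
1 1.115 0.48 [ 0.533 -0.133  0.308] [-0.22  0.45  0.66  1.61 -0.29  1.18 -0.09]
1 1.115 0.48 [ 0.533 -0.133  0.218] [-0.2   0.54  0.63  1.75 -0.37  0.98 -0.01]
1 0.6 0.48 [ 0.472 -0.064  0.218] [-0.42  0.44  0.73  1.94 -0.37  0.9  -0.61]
1 0 0.48 [0.455 0.041 0.218] [-0.79  0.47  0.96  1.99 -0.49  0.92 -1.29]
1 0 0 [0.44  0.043 0.156] [-0.8   0.59  1.    2.11 -0.7   0.82 -1.07]
1 0 -0.1 [0.44  0.043 0.143] [-0.8   0.63  1.01  2.12 -0.75  0.81 -1.02]
1 -0.1 0 [0.443 0.062 0.156] [-0.9   0.67  1.13  2.1  -0.8   0.9  -1.1 ]
```

```bash
python3 - <<'E'
from mag import *
p,qq=pose(1.115,.48,0,dz=.09); env.move_to(p,qq); T("pre")
p,qq=pose(1.115,.48,0); r=env.move_l(p,v=.12,max_force=8); T(f"at {r}")
if not r:
    hand.close(); s=telemetry.sense(); T("closed"); print(s["finger_gap"],s["gripper_force"])
    if s["finger_gap"]>.009:
        for k in np.linspace(1.115,0,9)[1:]:
            p,qq=pose(k,.48,0); env.move_l(p,qq,v=.12)
        T("swivelled")
        for t in np.linspace(.48,0,5)[1:]:
            p,qq=pose(0,t,0); env.move_l(p,qq,v=.08)
        T("level")
E
```

```text
pre 19.38 [  45.6 -201.3] 0.3077 F [ 0.4  0.4 -0.3]
at False 20.27 [  46.4 -201.6] 0.2185 F [-0.2  0.6  0.1]
closed 20.94 [  46.  -201.8] 0.2179 F [0.4 0.4 1.2]
0.01178051266745194 58.39687407016754
swivelled 23.81 [-53.8 -40.9] 0.2179 F [ 4.5  1.  -1.6]
level 25.21 [-71.  -40.2] 0.156 F [ 0.8 -0.7  0.1]
```

```bash
python3 - <<'E'
from mag import *
import pickle,cv2
from geo import *
hand.open_jaws(); s=telemetry.sense(); p=s["tool_pos"].copy()
env.move_l([p[0],p[1],.27],v=.12)
env.move_l([p[0],p[1]+.02,.34],v=.15); T()
D={n:get_image(n) for n in("scene","side","wrist")}; pickle.dump(D,open("im4.pkl","wb"))
pts=[]
for n in("scene","side"):
    im=D[n];X=cloud(im);c=np.array(J(5,-40,.175))
    m=(im["depth"]>0)&(abs(X[...,2]-.178)<.03)&(np.hypot(X[...,0]-c[0],X[...,1]-c[1])<.058)&(im["pixels"].max(2)<80)
    Q=X[m];Q=Q[np.hypot(*(Q[:,:2]-c[:2]).T)>.035]
    A=np.c_[Q[:,:2]-c[:2],np.ones(len(Q))];co=np.linalg.lstsq(A,Q[:,2],rcond=None)[0]
    print(n,len(Q),"slope in jig x,y deg",np.degrees(M.T@co[:2]).round(2),"z",co[2].round(4))
    (ex,ey),ax,an=cv2.fitEllipse(cv2.convexHull(np.argwhere(m)[:,::-1].astype(np.float32).reshape(-1,1,2)))
    pts.append(ray(im,[[ex,ey]])); print((ex,ey),ax,an, "on .175:",inv(onplane(im,[[ex,ey]],.1775)[0]))
t=tri(*pts);print("lens tri",inv(t),t[2].round(4))
o=np.zeros((600,800,3),np.uint8)
for i,n in enumerate(("scene","side")):
    u=proj(D[n],np.array([J(5,-40,.12)]))[0].astype(int);o[:,i*400:i*400+400]=cv2.resize(D[n]["pixels"][u[1]-75:u[1]+75,u[0]-50:u[0]+50],(400,600),interpolation=3)
cv2.imwrite("pics/p4.png",o)
E
```

```text
27.64 [-73.4 -20.6] 0.339 F [-0.2  0.3  0.6]
scene 216 slope in jig x,y deg [-0.06 -1.16] z 0.1779
(238.41677856445312, 165.1147918701172) (25.520263671875, 38.915740966796875) 75.44552612304688 on .175: [  9.5 -36.8]
side 331 slope in jig x,y deg [0.19 1.08] z 0.1798
(256.2791442871094, 194.21054077148438) (23.5552921295166, 45.93724060058594) 87.22242736816406 on .175: [  6.  -41.8]
lens tri [  6.8 -38.7] 0.1751
```

View pics/p4.png

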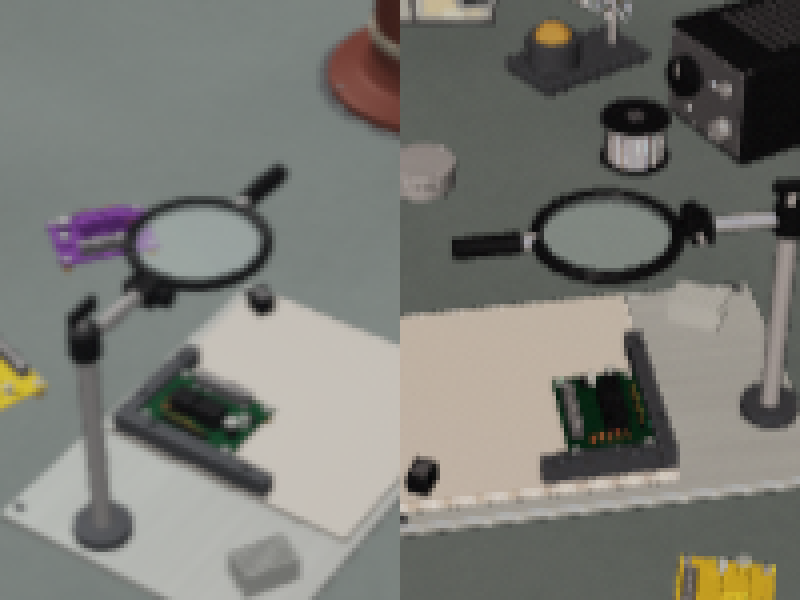

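The lens is level (about 0.1° in the tilt direction) and centred within about 2 mm of jig (5,-40). The board is still flush in both views, and the loose parts visible in the crops look undisturbed. I'm handing it in.

```bash
python3 -c "
from bench import env
print(env.close_job())"
```

```text
the job is handed in; nothing more can be done
None
```

The job is handed in at about 28 s: the larger board is flush against both stops, the lens measured about 0.1° off level in tilt and within about 2 mm of centred over the board, and the handle is released with the arm clear.

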